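Set out the printing brushes in their ink dishes

TASK

Get the inking bench ready for printing: stand each of the four palm-fibre brushes upright on its bristles in the middle of the ink dish of its own size, the largest brush in the largest dish and so on down to the smallest. Set each one down gently instead of dropping it. Leave the dishes, the rubbing pad and the ink bottle where they are, and knock nothing over.

Things in the scene. Friction and masses are not known exactly. Their poses are not given: they have to be found in the camera images.
- brush_largest: The largest of four loose, rigid palm-fibre brushes, standing on its bristles: a stiff dark bell of fibre, 80 mm across the foot, narrowing up to a straight round handle wound in grey tape, 32 mm in diameter from 75 to 136 mm up, then a dark tuft; 150 mm tall in all, about 200 g. Origin: centre of the underside; z up the handle.
- brush_second: The second largest of four loose, rigid palm-fibre brushes, standing on its bristles: a stiff dark bell of fibre, 63 mm across the foot, narrowing up to a straight round handle wound in grey tape, 28 mm in diameter from 72 to 128 mm up, then a dark tuft; 142 mm tall in all, about 140 g. Origin: centre of the underside; z up the handle.
- brush_third: The second smallest of four loose, rigid palm-fibre brushes, standing on its bristles: a stiff dark bell of fibre, 48 mm across the foot, narrowing up to a straight round handle wound in grey tape, 24 mm in diameter from 69 to 120 mm up, then a dark tuft; 134 mm tall in all, about 90 g. Origin: centre of the underside; z up the handle.
- brush_smallest: The smallest of four loose, rigid palm-fibre brushes, standing on its bristles: a stiff dark bell of fibre, 35 mm across the foot, narrowing up to a straight round handle wound in grey tape, 20 mm in diameter from 65 to 112 mm up, then a dark tuft; 126 mm tall in all, about 55 g. Origin: centre of the underside; z up the handle.
- dish_largest: The largest of four loose white porcelain ink dishes, empty, round and shallow: 160 mm across the rim, 28 mm tall, sides sloping in to a flat inner floor at least 104 mm across that lies 5 mm above the table; about 480 g. Origin: centre of the underside; z points up.
- dish_second: The second largest of four loose white porcelain ink dishes, empty, round and shallow: 134 mm across the rim, 26 mm tall, sides sloping in to a flat inner floor at least 85 mm across that lies 5 mm above the table; about 340 g. Origin: centre of the underside; z points up.
- dish_third: The second smallest of four loose white porcelain ink dishes, empty, round and shallow: 112 mm across the rim, 24 mm tall, sides sloping in to a flat inner floor at least 70 mm across that lies 5 mm above the table; about 240 g. Origin: centre of the underside; z points up.
- dish_smallest: The smallest of four loose white porcelain ink dishes, empty, round and shallow: 92 mm across the rim, 22 mm tall, sides sloping in to a flat inner floor at least 58 mm across that lies 5 mm above the table; about 160 g. Origin: centre of the underside; z points up.
- rubbing_pad: Bystander: printer's rubbing pad, a flat silvery plate 200 x 80 x 18 mm with a wooden grip block on top (46 mm tall in all), lying flat. Origin: centre of the underside; x along its length, z up.
- ink_bottle: Bystander: black pump bottle, 50 mm in diameter, 144 mm tall, standing. Origin: centre of the underside; z up.
There are look-alikes about, which are no part of the job. Leave any orange or pink look-alike of the brush_second alone.

How it is judged:
By the outcome, as a careful person would: the job done as asked, in the order asked, and still so for the second after the job is handed in, with the robot touching nothing.
It also fails if it takes over 102 s, if anything falls off the work surface, if the arm or the gripper's body presses on something with over 40 N, if the wrist force passes 120 N, or if a joint passes its speed limit or range.

ROBOT

A 7-joint arm with a two-finger parallel gripper is mounted at the origin on the work surface. World frame = base frame: x ahead of the robot, y to its left, z up, the work surface at z = 0. Lengths are in m, angles in rad, forces in N, time in s.
With the tool pointing down it reaches from about 0.35 to 0.9 m from the base axis. Payload 19.9 kg.
Tool frame: the origin (TCP) lies at the very end of the fingers, on their centre line; the grasp point (between the pads) lies 19 mm behind it; z points along the fingers, y is the line along which they close (so a half turn about z gives the same grasp; the last joint's range is limited). The gripper opens to 85 mm and grips with 20 to 120 N. Pads are 22 mm wide; open, the fingers measure 114 mm over their backs; the gripper's body (76 mm by 85 mm) begins 54 mm behind the grasp point. The pads swing forward as they close: fully open they stand 13 mm farther back than shut.
Start: joints at [-1.347, 0.417, -0.01, 1.614, 0.005, 1.111, -0.053], TCP at [0.164, 0.603, 0.231] pointing down, gripper open.
Joint ranges: [-2.81, 2.81], [-0.39, 2.02], [-1.27, 1.25], [0.06, 2.57], [-1.19, 4.33], [0.19, 2], [-2.82, 2.82]. Speed limits (rad/s): [1.89, 1.89, 2.39, 2.39, 3.01, 3.01, 3.01].

INTERFACE

Orientations are given as a unit quaternion [w, x, y, z].
In Python, from bench import sensors, get_image, get_calibration, arm gives the robot as it stands. The module is installed in compiled form; this text tells all that it offers.
- The arm moves only by the shell command python3 -m inch 'ROWS' [FORCE]. ROWS is a JSON object whose one key "increments" holds a list that holds one entry, the list of rows, each a list of 7 numbers: the shift along the tool's x, y, z in units of 30 mm (1.0 is 30 mm), then the turn, a rotation vector about the tool's x, y, z in units of 6 degrees (1.0 is 6 degrees), then the opening, from 0 (shut) to 1 (fully open). In form: {"increments": [[[x, y, z, rx, ry, rz, hand], ...]]}. A call has 1 to 12 rows; each row is the pose to reach, as a shift and turn from the pose commanded when the call began, along the tool's axes at that moment; what a row does not reach only later rows make up. A row lasts 1/8 s, in which the tool goes at most 62.5 mm and 10.7 degrees, less where a joint would pass 70% of its speed; a pose out of reach is approached as far as the arm can. A call with a gripper value outside its range is refused whole. The fingers move at their own pace and stop on an object; FORCE is the grip in N (left out, the last holds). Time passes only in rows, so rows that repeat a pose let the fingers close. It gives the time, the measured TCP pose, the force, the opening and the grip force at its end, in the units of the state.
- sensors.get_obs(): the state, without advancing time (a new reading comes with each control period).
- get_image(name): name is "scene" or "top" or "wrist"; returns the picture (400x640x3 uint8, red, green, blue); there is no depth.
- get_calibration(name): a dict with "fx", "fy", "cx", "cy" (pixels), "distortion" ([k1, k2, p1, p2, k3] as OpenCV has them; the pictures are not rectified), "cam_to_world" (4x4, takes a point from camera to world coordinates). Camera axes: x right, y up, looking along -z (the intrinsics and any distortion apply to the point x, -y, -z); pixel columns grow to the right and rows downward; lengths in m; the calibration is good to about 2 mm. A picture is of the moment at which its call begins: read the wrist's pose just before it. get_calibration takes no time and is no camera call; for the wrist camera it gives the pose at the moment of the call.
- arm.sign_off(): hands the job in; it is judged then, once.
The state is a dict: "clock": time; "q": joint angles; "joint_vel": joint speeds; "tau": joint torques, N m; "tcp_pos": TCP position; "tool_rot": TCP orientation; "ft_force": force on the tool from outside, world axes, zero at the start; "moment": the same for the moment, N m; "grip_width": finger opening in m; "grasp_force": force on a finger pad.
Only numpy, scipy, OpenCV 4.12 (cv2) and the standard library are available. Lean on these libraries where they do the work, as an engineer would, in place of code of your own. Each camera call takes 0.05 s, during which the arm holds its last target. There are 200 camera calls.

## Working session

There is one attempt and no reset: what is moved stays moved. The work goes in short steps, Python scripts to look and compute and a shell command to move; the robot and the scene stay as the last step left them, time stands still between calls to the robot, and variables do not carry over. Pictures are saved under pics/ and viewed, at most 17 in all, crops included, and the job is handed in when it is done.

```bash
mkdir -p pics; python3 - <<'E'
from bench import sensors,get_image,get_calibration
import cv2
for n in ["top","scene"]:
    cv2.imwrite(f"pics/{n}0.png",get_image(n)[:,:,::-1]); c=get_calibration(n); print(n,c)
print(sensors.get_obs())
E
```

```text
top {'fx': 494.87773582275327, 'fy': 494.87773582275327, 'cx': 312.0460140721269, 'cy': 206.98368117973214, 'distortion': array([0.03455954, 0.        , 0.        , 0.        , 0.        ]), 'cam_to_world': array([[-0.00928822,  0.98739293, -0.15801563,  0.25873937],
       [-0.99980338, -0.01193873, -0.01583278, -0.02292813],
       [-0.01751968,  0.1578375 ,  0.98730967,  1.58032244],
       [ 0.        ,  0.        ,  0.        ,  1.        ]])}
scene {'fx': 510.765231130266, 'fy': 510.765231130266, 'cx': 314.0231596300387, 'cy': 199.28047593917682, 'distortion': array([-0.09319088,  0.        ,  0.        ,  0.        ,  0.        ]), 'cam_to_world': array([[-0.74640709, -0.5217179 ,  0.4131427 ,  1.07440263],
       [ 0.66545708, -0.57898395,  0.47110982,  0.66627413],
       [-0.00658344,  0.62656845,  0.77933859,  1.15054451],
       [ 0.        ,  0.        ,  0.        ,  1.        ]])}
{'clock': 0.1, 'q': array([-1.34748623,  0.4179221 , -0.01030286,  1.61412234,  0.00469383,
        1.11073349, -0.05300435]), 'joint_vel': array([-0.000441  , -0.00031896, -0.00024815, -0.0008527 , -0.00084287,
       -0.00057711,  0.00015161]), 'tau': array([ 1.29085085e-03, -8.65827942e+01,  6.80481121e-01, -4.35633266e+01,
        1.92966900e-02,  4.96779248e-03,  1.09947985e-04]), 'tcp_pos': array([0.16350055, 0.60289391, 0.23071444]), 'tool_rot': array([-3.51495633e-05,  1.32018098e-01,  9.91247136e-01, -5.79658294e-04]), 'ft_force': array([-0.22147215, -0.31589006, -0.65387929]), 'moment': array([ 0.04640852, -0.04279611,  0.00405746]), 'grasp_force': 0.0, 'grip_width': 0.08521412619252057}
```

View pics/top0.png

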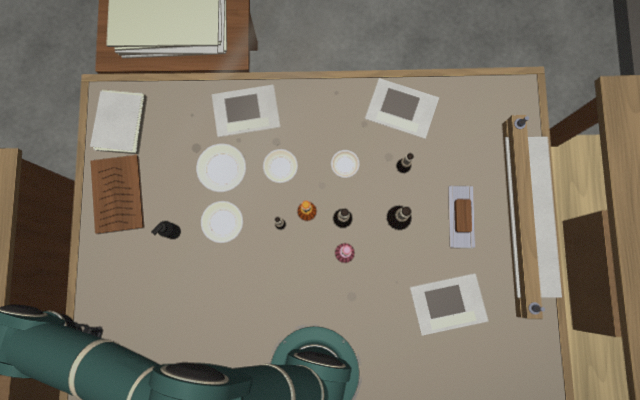

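View pics/scene0.png

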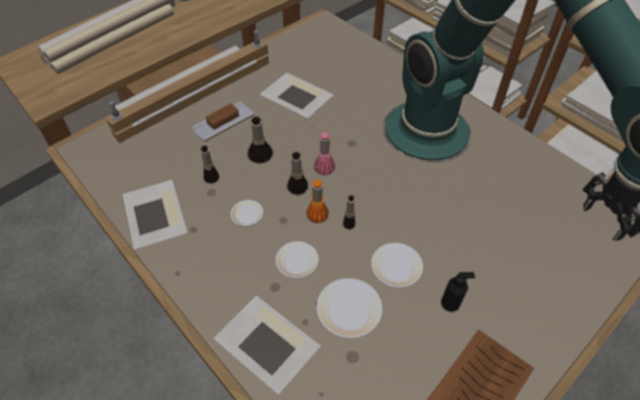

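The top view shows the dishes at about (221,167) largest, (221,222) second, (280,166) third and (345,164) smallest. The brushes are at (400,217) largest, (343,217) second, (404,163) third and (280,223) smallest. The look-alikes are orange at (307,210) and pink at (344,252), the bottle is at (168,230) and the pad at (461,217). The scene view agrees.

```bash
cat > h.py <<'E'
import numpy as np,cv2
from bench import get_calibration
def ray(cal,p):
    K=np.array([[cal['fx'],0,cal['cx']],[0,cal['fy'],cal['cy']],[0,0,1]])
    u=cv2.undistortPoints(np.array([[p]],float),K,np.array(cal['distortion']))[0,0]
    T=cal['cam_to_world']; return T[:3,3],T[:3,:3]@np.array([u[0],-u[1],-1])
def onz(cal,p,z):
    o,d=ray(cal,p); return (o+d*(z-o[2])/d[2])
E
python3 - <<'E'
from h import *
im=cv2.imread('pics/top0.png'); cal=get_calibration('top')
hsv=cv2.cvtColor(im,cv2.COLOR_BGR2HSV)
roi=np.zeros(im.shape[:2],np.uint8); roi[135:275,150:440]=255
V=hsv[...,2]
w=((V>185)).astype(np.uint8)*255&roi
for c in cv2.findContours(w,cv2.RETR_EXTERNAL,cv2.CHAIN_APPROX_NONE)[0]:
    if cv2.contourArea(c)<150: continue
    P=np.array([onz(cal,p[0],.025)[:2] for p in c],np.float32)
    e=cv2.fitEllipse(P); print('dish',c[:,0].mean(0).round(),np.round(e[0],4),np.round(e[1],4),np.round(cv2.minEnclosingCircle(P),4) if 0 else '')
d=((V<75)).astype(np.uint8)*255&roi
d=cv2.morphologyEx(d,cv2.MORPH_CLOSE,np.ones((3,3)))
S=8
for c in cv2.findContours(d,cv2.RETR_EXTERNAL,cv2.CHAIN_APPROX_NONE)[0]:
    if cv2.contourArea(c)<30: continue
    x,y,ww,hh=cv2.boundingRect(c)
    g=cv2.resize(V[y-8:y+hh+8,x-8:x+ww+8],None,fx=S,fy=S,interpolation=cv2.INTER_CUBIC)
    m=(g<90).astype(np.uint8)*255
    m=cv2.morphologyEx(m,cv2.MORPH_CLOSE,np.ones((17,17)))
    D=cv2.distanceTransform(m,cv2.DIST_L2,5); _,r,_,l=cv2.minMaxLoc(D)
    p=((l[0]+.5)/S-.5+x-8,(l[1]+.5)/S-.5+y-8)
    q=onz(cal,p,.01); rm=r/S/cal['fx']*np.linalg.norm(q-cal['cam_to_world'][:3,3])
    print('brush',np.round(p,1),q.round(4),'diam',round(2*rm,4),'R',round(np.hypot(q[0],q[1]),3))
a=cv2.resize(im[145:270,195:420],None,fx=3.5,fy=3.5,interpolation=cv2.INTER_CUBIC)
cv2.imwrite('pics/crop.png',a)
s=cv2.imread('pics/scene0.png'); cv2.imwrite('pics/crops.png',cv2.resize(s[105:245,180:380],None,fx=4,fy=4,interpolation=cv2.INTER_CUBIC))
E
```

```text
dish [221. 221.] [0.4649 0.2906] [0.1274 0.1283] 
dish [345. 163.] [ 0.6493 -0.1048] [0.0857 0.0861] 
dish [280. 166.] [0.6449 0.1047] [0.1049 0.1054] 
dish [221. 167.] [0.6419 0.2964] [0.153  0.1541] 
brush [165.2 228.6] [0.4458 0.4727 0.01  ] diam 0.0532 R 0.65
brush [343.9 223.2] [ 0.4564 -0.0991  0.01  ] diam 0.0251 R 0.467
brush [398.7 222.4] [ 0.4569 -0.2732  0.01  ] diam 0.0455 R 0.532
brush [402.8 165.7] [ 0.6421 -0.2933  0.01  ] diam 0.0429 R 0.706
```

View pics/crop.png

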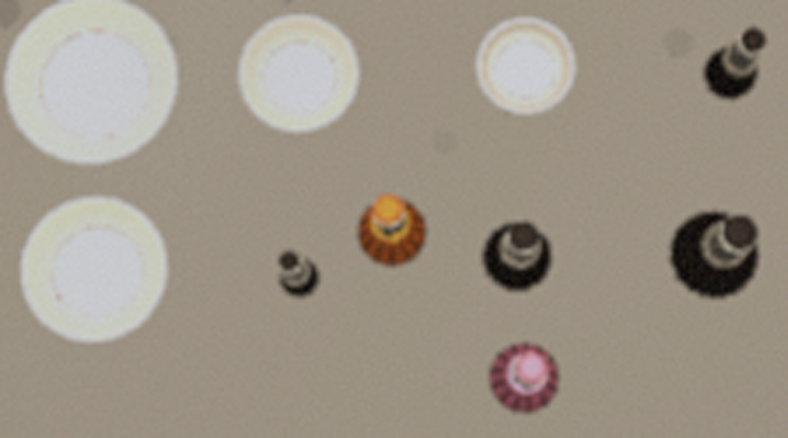

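View pics/crops.png

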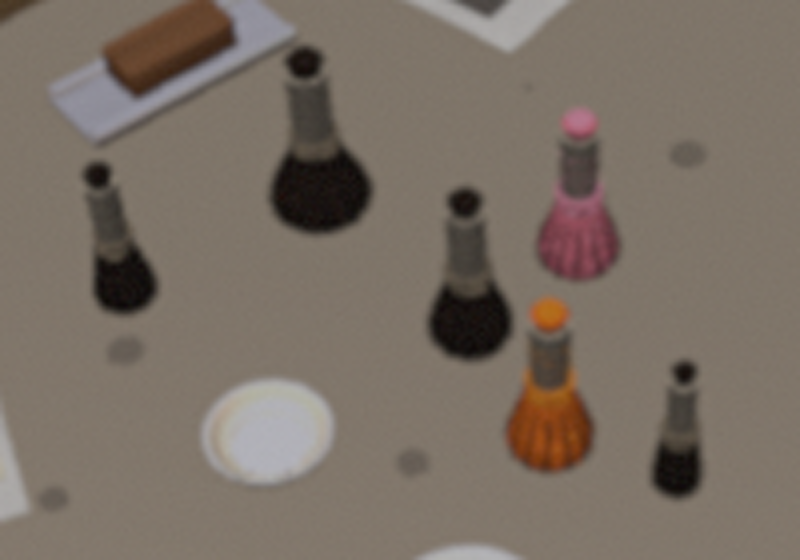

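The crops show the four dark-tufted brushes upright, plus the orange and pink decoys. I'll cross-check the foot circle and tuft positions by casting rays.

```bash
python3 - <<'E'
from h import *
ct,cs=get_calibration('top'),get_calibration('scene')
B={'largest':((714,254),43,(741,231),(305,62),.15,.08),'second':((518,256),34,(523,236),(464,202),.142,.063),'third':((731,73),25.5,(753,39),(98,175),.134,.048),'smallest':((299,277),19,(289,260),(684,373),.126,.035),
'orange':((391,231),34,(389,209),(549,314),.142,.063),'pink':((525,378),34,(530,363),(580,123),.142,.063)}
ft=lambda p:((p[0]+.5)/3.5-.5+195,(p[1]+.5)/3.5-.5+145)
fs=lambda p:((p[0]+.5)/4-.5+180,(p[1]+.5)/4-.5+105)
for k,(f,r,t,s,h,D) in B.items():
    F=onz(ct,ft(f),.01); dia=2*r/3.5/ct['fx']*1.57
    T1=onz(ct,ft(t),h-.004); T2=onz(cs,fs(s),h-.006)
    (o1,d1),(o2,d2)=ray(ct,ft(t)),ray(cs,fs(s))
    x=np.linalg.lstsq(np.c_[d1,-d2],o2-o1,rcond=None)[0]; X=(o1+d1*x[0]+o2+d2*x[1])/2
    print(k,F[:2].round(4),'d',round(dia,3),'tuft',T1[:2].round(4),T2[:2].round(4),'tri',X.round(4),'R',np.hypot(*T1[:2]).round(3))
E
```

```text
largest [ 0.4737 -0.2737] d 0.078 tuft [ 0.4742 -0.2751] [ 0.47   -0.2753] tri [ 0.4728 -0.2737  0.1472] R 0.548
second [ 0.4739 -0.0953] d 0.062 tuft [ 0.4733 -0.0939] [ 0.4707 -0.0968] tri [ 0.473  -0.0938  0.1399] R 0.483
third [ 0.6427 -0.2955] d 0.046 tuft [ 0.643  -0.2946] [ 0.6398 -0.2961] tri [ 0.6418 -0.2936  0.1316] R 0.707
smallest [0.4569 0.1051] d 0.034 tuft [0.4574 0.1045] [0.4544 0.1034] tri [0.4568 0.1048 0.1234] R 0.469
orange [0.4984 0.0206] d 0.062 tuft [0.4977 0.0186] [0.495  0.0175] tri [0.4971 0.019  0.1391] R 0.498
pink [ 0.3626 -0.0995] d 0.062 tuft [ 0.3665 -0.0976] [ 0.3594 -0.1006] tri [ 0.3652 -0.0963  0.1431] R 0.379
```

Foot, tuft and triangulated positions agree within about 3 mm, and the heights and sizes match the given ones. I'll move toward the largest brush by way of a mid point.

```bash
cat > to.py <<'E'
import sys,numpy as np
from bench import sensors
from scipy.spatial.transform import Rotation as R
o=sensors.get_obs(); q=o['tool_rot']; M=R.from_quat([q[1],q[2],q[3],q[0]])
# target yaw: tool x=(-.965,.262)
a=np.array([.132,.9912,0]);a/=np.linalg.norm(a); G=R.from_quat([*a,0])
print('t',round(o['clock'],2),'p',o['tcp_pos'].round(4),'rotfix',np.round((M.inv()*G).as_rotvec(degrees=True)/6,2),'F',o['ft_force'].round(1),'q',o['q'].round(2))
for s in sys.argv[1:]:
    t=np.array(eval(s)); print(s,np.round(M.inv().apply(t-o['tcp_pos'])/.03,2))
E
python3 -m inch '{"increments":[[[-1,-0.7,-0.2,0,0,0,1],[-2.4,-1.7,-0.6,0,0,0,1],[-4,-2.8,-0.6,0,0,0,1],[-5.6,-3.9,-0.6,0,0,0,1],[-7.2,-5,-0.6,0,0,0,1],[-8.8,-6.1,-0.6,0,0,0,1],[-10.4,-7.2,-0.6,0,0,0,1],[-12,-8.3,-0.6,0,0,0,1],[-13.4,-9.3,-0.6,0,0,0,1],[-14.3,-10,-0.6,0,0,0,1],[-14.3,-10,-0.6,0,0,0,1]]]}'
python3 to.py .474,-.274,.25 .474,-.274,.089
```

```text
clock: 1.48
tcp_pos: [0.5002, 0.1989, 0.249]
tool_rot: [0.0, 0.134, 0.991, -0.001]
ft_force: [-0.9, 0.5, 0.6]
grip_width: 0.0853
grasp_force: 0.0
t 1.48 p [0.5002 0.1989 0.249 ] rotfix [-0.01  0.   -0.04] F [-0.9  0.5  0.6] q [-0.67  0.25  0.28  1.82 -0.07  1.08  0.94]
.474,-.274,.25 [ -3.35 -15.43  -0.02]
.474,-.274,.089 [ -3.35 -15.42   5.35]
```

```bash

python3 -m inch '{"increments":[[[-0.2,-1,0,0,0,0,1],[-0.6,-2.8,0,0,0,0,1],[-1,-4.6,0,0,0,0,1],[-1.4,-6.4,0,0,0,0,1],[-1.8,-8.2,0,0,0,0,1],[-2.2,-10,0,0,0,0,1],[-2.6,-11.8,0,0,0,0,1],[-3,-13.6,0,0,0,0,1],[-3.3,-14.8,0,0,0,0,1],[-3.35,-15.4,0,0,0,0,1],[-3.35,-15.4,0,0,0,0,1],[-3.35,-15.4,0,0,0,0,1]]]}'
python3 to.py .474,-.274,.089
python3 - <<'E'
from bench import get_image
import cv2
cv2.imwrite("pics/w1.png",get_image("wrist")[:,:,::-1])
E
```

```text
clock: 2.98
tcp_pos: [0.4756, -0.2694, 0.2491]
tool_rot: [-0.0, 0.131, 0.991, 0.0]
ft_force: [-0.0, 0.4, -0.8]
grip_width: 0.0856
grasp_force: 0.0
t 2.98 p [ 0.4756 -0.2694  0.2491] rotfix [ 0.   -0.    0.01] F [-0.   0.4 -0.8] q [-0.02  0.29  0.58  1.81 -0.18  1.1   1.93]
.474,-.274,.089 [ 0.01 -0.16  5.34]
```

View pics/w1.png

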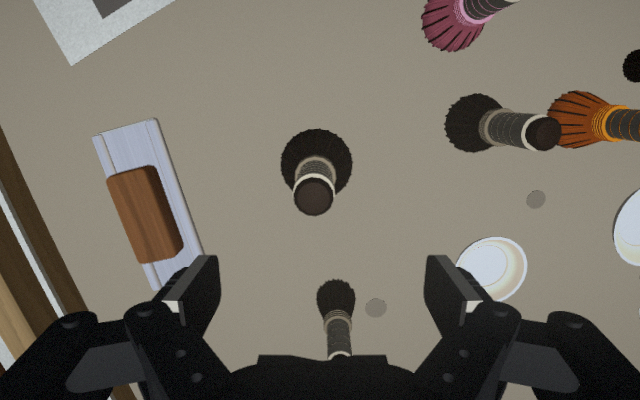

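The wrist view shows the largest brush's tuft at (313,197), centred between the finger pads (centre about column 322). Descending.

```bash

python3 -m inch '{"increments":[[[0,-0.05,0.6,0,0,0,1],[0,-0.05,1.6,0,0,0,1],[0,-0.05,2.6,0,0,0,1],[0,-0.05,3.6,0,0,0,1],[0,-0.05,4.5,0,0,0,1],[0,-0.05,5.1,0,0,0,1],[0,-0.05,5.3,0,0,0,1],[0,-0.05,5.3,0,0,0,1],[0,-0.05,5.3,0,0,0,1]]]}'
python3 to.py .474,-.274,.089
python3 - <<'E'
from bench import get_image
import cv2
cv2.imwrite("pics/w2.png",get_image("wrist")[:,:,::-1])
E
```

```text
clock: 4.15
tcp_pos: [0.4752, -0.2725, 0.0911]
tool_rot: [0.001, 0.132, 0.991, -0.0]
ft_force: [-0.2, -0.2, -0.8]
grip_width: 0.0853
grasp_force: 0.0
t 4.15 p [ 0.4752 -0.2725  0.0911] rotfix [-0.    0.01 -0.  ] F [-0.2 -0.2 -0.8] q [ 0.07  0.5   0.49  1.93 -0.33  0.78  2.06]
.474,-.274,.089 [ 0.03 -0.06  0.07]
```

View pics/w2.png

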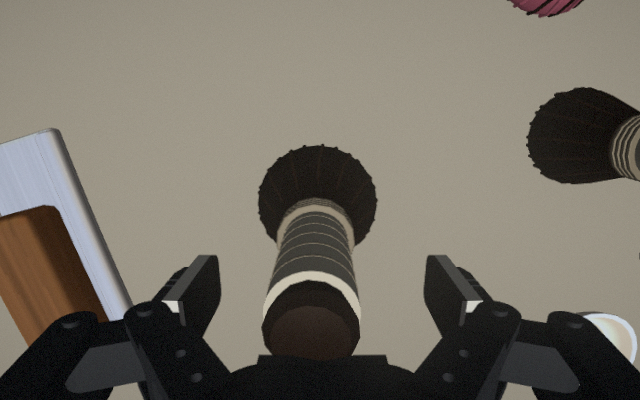

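The handle sits between the open pads at about column 311, roughly 3 mm off centre. Closing on it.

```bash

python3 -m inch '{"increments":[[[0,-0.08,0,0,0,0,1],[0,-0.08,0,0,0,0,0.6],[0,-0.08,0,0,0,0,0.4],[0,-0.08,0,0,0,0,0],[0,-0.08,0,0,0,0,0],[0,-0.08,0,0,0,0,0],[0,-0.08,0,0,0,0,0],[0,-0.08,0,0,0,0,0]]]}' 40
python3 -m inch '{"increments":[[[0,0,-0.3,0,0,0,0],[0,0,-1,0,0,0,0],[0,0,-2,0,0,0,0],[0,0,-3,0,0,0,0],[0,0,-4,0,0,0,0],[0,0,-5,0,0,0,0],[0,0,-5.6,0,0,0,0],[0,0,-6,0,0,0,0],[0,0,-6,0,0,0,0]]]}' 50
python3 to.py .5,.1,.28 .642,.296,.28
```

```text
clock: 5.2
tcp_pos: [0.4742, -0.2747, 0.0904]
tool_rot: [0.0, 0.132, 0.991, -0.0]
ft_force: [-0.7, -2.2, 2.2]
grip_width: 0.031
grasp_force: 39.6
clock: 6.32
tcp_pos: [0.4742, -0.2745, 0.2705]
tool_rot: [0.0, 0.132, 0.991, -0.0]
ft_force: [0.8, -0.3, -2.7]
grip_width: 0.0305
grasp_force: 49.7
t 6.33 p [ 0.4742 -0.2745  0.2705] rotfix [0. 0. 0.] F [ 0.8 -0.3 -2.7] q [-0.02  0.27  0.59  1.78 -0.17  1.14  1.93]
.5,.1,.28 [ 2.44 12.27 -0.32]
.642,.296,.28 [-0.42 19.82 -0.32]
```

```bash

python3 -m inch '{"increments":[[[0,0.6,0,0,0,0,0],[0,1.8,0,0,0,0,0],[-0.1,3.2,0,0,0,0,0],[-0.1,4.6,0,0,0,0,0],[-0.1,6,0,0,0,0,0],[-0.1,7.5,0,0,0,0,0],[-0.2,9,0,0,0,0,0],[-0.2,10.5,0,0,0,0,0],[-0.2,12,0,0,0,0,0],[-0.3,13.5,0,0,0,0,0],[-0.3,15,0,0,0,0,0],[-0.3,16.4,0,0,0,0,0]]]}'
python3 -m inch '{"increments":[[[0,1.2,0,0,0,0,0],[-0.1,2.2,0,0,0,0,0],[-0.1,3,0,0,0,0,0],[-0.1,3.4,0,0,0,0,0],[-0.1,3.4,0,0,0,0,0],[-0.1,3.4,0,0,0,0,0]]]}'
python3 to.py .642,.296,.0954
python3 - <<'E'
from bench import get_image
import cv2
cv2.imwrite("pics/w3.png",get_image("wrist")[:,:,::-1])
E
```

```text
clock: 7.82
tcp_pos: [0.6115, 0.1994, 0.2688]
tool_rot: [-0.001, 0.132, 0.991, -0.0]
ft_force: [0.3, -0.4, -2.8]
grip_width: 0.0308
grasp_force: 49.8
clock: 8.57
tcp_pos: [0.6413, 0.2943, 0.2702]
tool_rot: [-0.0, 0.133, 0.991, -0.0]
ft_force: [1.2, 0.0, -2.4]
grip_width: 0.0307
grasp_force: 49.8
t 8.57 p [0.6413 0.2943 0.2702] rotfix [-0.01  0.   -0.01] F [ 1.2  0.  -2.4] q [-0.69  0.55  0.33  1.35 -0.18  1.27  0.96]
.642,.296,.0954 [-0.01  0.07  5.83]
```

View pics/w3.png

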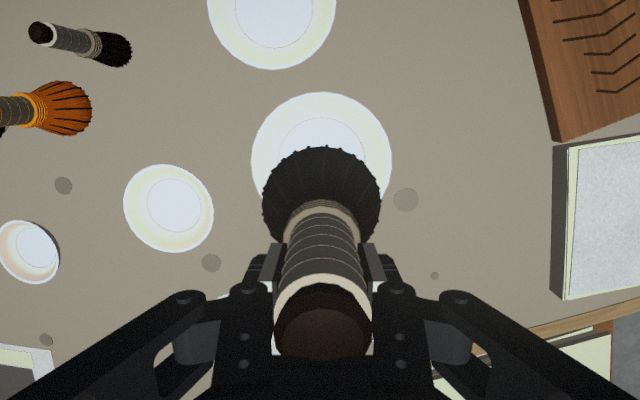

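The brush hangs upright over the largest dish, with both at column ~321. Lowering.

```bash

python3 -m inch '{"increments":[[[0,0.06,0.6,0,0,0,0],[0,0.06,1.6,0,0,0,0],[0,0.06,2.6,0,0,0,0],[0,0.06,3.6,0,0,0,0],[0,0.06,4.4,0,0,0,0],[0,0.06,5,0,0,0,0],[0,0.06,5.4,0,0,0,0],[0,0.06,5.6,0,0,0,0],[0,0.06,5.7,0,0,0,0],[0,0.06,5.75,0,0,0,0],[0,0.06,5.75,0,0,0,0]]]}'
python3 -m inch '{"increments":[[[0,0,0.03,0,0,0,0],[0,0,0.06,0,0,0,0],[0,0,0.08,0,0,0,0],[0,0,0.1,0,0,0,0],[0,0,0.1,0,0,0,0]]]}'
python3 to.py .642,.296,.0954
```

```text
clock: 10.0
tcp_pos: [0.6418, 0.2974, 0.0981]
tool_rot: [0.0, 0.132, 0.991, 0.0]
ft_force: [0.4, -0.2, -2.2]
grip_width: 0.031
grasp_force: 49.9
clock: 10.62
tcp_pos: [0.6419, 0.2972, 0.0955]
tool_rot: [0.0, 0.132, 0.991, 0.0]
ft_force: [-2.6, -2.4, 6.5]
grip_width: 0.0311
grasp_force: 50.6
t 10.62 p [0.6419 0.2972 0.0955] rotfix [ 0.  0. -0.] F [-2.6 -2.4  6.5] q [-0.67  0.72  0.29  1.49 -0.23  0.96  0.99]
.642,.296,.0954 [-0.01 -0.04  0.  ]
```

Contact felt (−2 to +6.5 N). Releasing and rising.

```bash

python3 -m inch '{"increments":[[[0,0,0,0,0,0,0.5],[0,0,0,0,0,0,0.7],[0,0,0,0,0,0,1],[0,0,0,0,0,0,1],[0,0,0,0,0,0,1],[0,0,-0.4,0,0,0,1],[0,0,-1.4,0,0,0,1],[0,0,-2.6,0,0,0,1],[0,0,-3.8,0,0,0,1],[0,0,-5,0,0,0,1],[0,0,-5.3,0,0,0,1],[0,0,-5.3,0,0,0,1]]]}'
python3 to.py .473,-.095,.25
python3 - <<'E'
from bench import get_image
import cv2
cv2.imwrite("pics/top1.png",get_image("top")[130:260,150:430,::-1])
E
```

```text
clock: 12.12
tcp_pos: [0.6418, 0.2973, 0.2544]
tool_rot: [0.0, 0.132, 0.991, 0.0]
ft_force: [-0.2, -0.4, 0.5]
grip_width: 0.0854
grasp_force: 0.0
t 12.12 p [0.6418 0.2973 0.2544] rotfix [ 0.01  0.01 -0.  ] F [-0.2 -0.4  0.5] q [-0.69  0.57  0.33  1.36 -0.18  1.24  0.96]
.473,-.095,.25 [  2.01 -14.09   0.14]
```

View pics/top1.png

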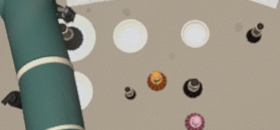

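The arm hides part of the view, but the largest brush looks upright in its dish at crop (70,36). On to the second brush.

```bash

python3 -m inch '{"increments":[[[0.1,-0.8,0,0,0,0,1],[0.3,-2.3,0,0,0,0,1],[0.6,-4,0,0,0,0,1],[0.8,-5.7,0,0,0,0,1],[1,-7.4,0,0,0,0,1],[1.3,-9.1,0,0,0,0,1],[1.5,-10.8,0,0,0,0,1],[1.8,-12.4,0,0,0,0,1],[2,-13.6,0.1,0,0,0,1],[2,-14.1,0.1,0,0,0,1],[2,-14.1,0.1,0,0,0,1],[2,-14.1,0.1,0,0,0,1]]]}'
python3 to.py .473,-.095,.084
```

```text
clock: 13.68
tcp_pos: [0.4735, -0.094, 0.2505]
tool_rot: [-0.0, 0.131, 0.991, -0.0]
ft_force: [0.3, 0.2, 0.6]
grip_width: 0.0854
grasp_force: 0.0
t 13.68 p [ 0.4735 -0.094   0.2505] rotfix [-0.   -0.    0.01] F [0.3 0.2 0.6] q [-0.33  0.15  0.51  1.95 -0.08  1.06  1.52]
.473,-.095,.084 [ 0.   -0.03  5.55]
```

```bash

python3 -m inch '{"increments":[[[0,0,0.6,0,0,0,1],[0,0,1.6,0,0,0,1],[0,0,2.6,0,0,0,1],[0,0,3.6,0,0,0,1],[0,0,4.6,0,0,0,1],[0,0,5.2,0,0,0,1],[0,0,5.4,0,0,0,1],[0,0,5.4,0,0,0,1],[0,0,5.4,0,0,0,1]]]}'
python3 to.py .473,-.095,.084
python3 - <<'E'
from bench import get_image
import cv2
cv2.imwrite("pics/w4.png",get_image("wrist")[:,:,::-1])
E
```

```text
clock: 14.8
tcp_pos: [0.4736, -0.095, 0.0895]
tool_rot: [0.001, 0.132, 0.991, 0.0]
ft_force: [-0.1, -0.3, -0.4]
grip_width: 0.0852
grasp_force: 0.0
t 14.8 p [ 0.4736 -0.095   0.0895] rotfix [0.   0.01 0.  ] F [-0.1 -0.3 -0.4] q [-0.24  0.4   0.45  2.09 -0.26  0.71  1.68]
.473,-.095,.084 [ 0.02 -0.    0.18]
```

View pics/w4.png

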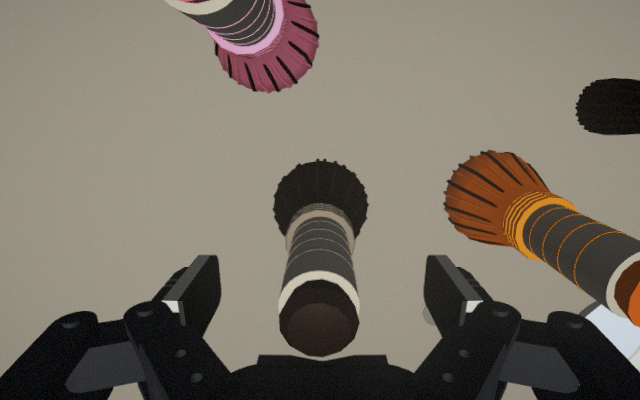

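The second brush is centred at column 320, with orange and pink clear of the fingers. Grip and lift.

```bash

python3 -m inch '{"increments":[[[0,0,0.1,0,0,0,1],[0,0,0.1,0,0,0,0.6],[0,0,0.1,0,0,0,0.4],[0,0,0.1,0,0,0,0],[0,0,0.1,0,0,0,0],[0,0,0.1,0,0,0,0],[0,0,0.1,0,0,0,0],[0,0,0.1,0,0,0,0]]]}' 40
python3 to.py
python3 -m inch '{"increments":[[[0,0,-0.3,0,0,0,0],[0,0,-1,0,0,0,0],[0,0,-2,0,0,0,0],[0,0,-3,0,0,0,0],[0,0,-4,0,0,0,0],[0,0,-5,0,0,0,0],[0,0,-5.6,0,0,0,0],[0,0,-6,0,0,0,0],[0,0,-6,0,0,0,0]]]}' 50
python3 to.py .465,.291,.266
```

```text
clock: 15.85
tcp_pos: [0.4731, -0.0954, 0.0859]
tool_rot: [0.0, 0.132, 0.991, -0.0]
ft_force: [-1.2, -1.9, 4.9]
grip_width: 0.0272
grasp_force: 39.2
t 15.85 p [ 0.4731 -0.0954  0.0859] rotfix [-0.  0. -0.] F [-1.2 -1.9  4.9] q [-0.24  0.4   0.44  2.09 -0.26  0.7   1.68]
clock: 16.98
tcp_pos: [0.4732, -0.0952, 0.2663]
tool_rot: [0.0, 0.132, 0.991, 0.0]
ft_force: [-0.3, -1.2, -1.5]
grip_width: 0.0267
grasp_force: 49.3
t 16.98 p [ 0.4732 -0.0952  0.2663] rotfix [0.   0.01 0.  ] F [-0.3 -1.2 -1.5] q [-0.34  0.13  0.52  1.93 -0.07  1.1   1.52]
.465,.291,.266 [3.630e+00 1.235e+01 1.000e-02]
```

```bash

python3 -m inch '{"increments":[[[0.1,0.4,0,0,0,0,0],[0.4,1.3,0,0,0,0,0],[0.8,2.6,0,0,0,0,0],[1.2,4,0,0,0,0,0],[1.6,5.4,0,0,0,0,0],[2,6.8,0,0,0,0,0],[2.4,8.2,0,0,0,0,0],[2.8,9.6,0,0,0,0,0],[3.2,10.9,0,0,0,0,0],[3.5,11.8,0,0,0,0,0],[3.63,12.35,0,0,0,0,0],[3.63,12.35,0,0,0,0,0]]]}'
python3 -m inch '{"increments":[[[0,0,0,0,0,0,0],[0,0,0.6,0,0,0,0],[0,0,1.6,0,0,0,0],[0,0,2.6,0,0,0,0],[0,0,3.6,0,0,0,0],[0,0,4.4,0,0,0,0],[0,0,5,0,0,0,0],[0,0,5.4,0,0,0,0],[0,0,5.6,0,0,0,0],[0,0,5.7,0,0,0,0],[0,0,5.7,0,0,0,0]]]}'
python3 to.py .465,.291,.0909
python3 - <<'E'
from bench import get_image
import cv2
cv2.imwrite("pics/w5.png",get_image("wrist")[:,:,::-1])
E
```

```text
clock: 18.48
tcp_pos: [0.4645, 0.2916, 0.2651]
tool_rot: [-0.0, 0.131, 0.991, -0.0]
ft_force: [0.4, -1.0, -1.3]
grip_width: 0.0271
grasp_force: 49.3
clock: 19.85
tcp_pos: [0.4651, 0.291, 0.0951]
tool_rot: [0.0, 0.132, 0.991, 0.0]
ft_force: [-0.2, 0.2, -1.2]
grip_width: 0.0271
grasp_force: 49.4
t 19.85 p [0.4651 0.291  0.0951] rotfix [0. 0. 0.] F [-0.2  0.2 -1.2] q [-0.77  0.46  0.2   1.92 -0.13  0.77  0.8 ]
.465,.291,.0909 [0.   0.   0.14]
```

View pics/w5.png

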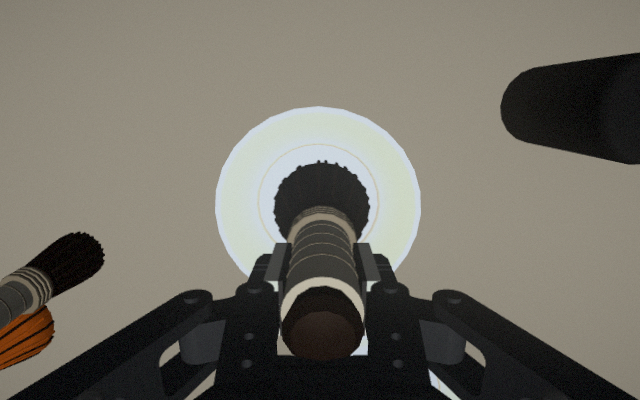

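The second brush is centred over its dish, with the foot at column 321 and the dish at 318. Setting it down.

```bash

python3 -m inch '{"increments":[[[0,0,0.04,0,0,0,0],[0,0,0.08,0,0,0,0],[0,0,0.11,0,0,0,0],[0,0,0.13,0,0,0,0],[0,0,0.15,0,0,0,0],[0,0,0.15,0,0,0,0]]]}'
python3 -m inch '{"increments":[[[0,0,0,0,0,0,0.5],[0,0,0,0,0,0,0.7],[0,0,0,0,0,0,1],[0,0,0,0,0,0,1],[0,0,0,0,0,0,1],[0,0,-0.4,0,0,0,1],[0,0,-1.4,0,0,0,1],[0,0,-2.6,0,0,0,1],[0,0,-3.8,0,0,0,1],[0,0,-5,0,0,0,1],[0,0,-5.4,0,0,0,1],[0,0,-5.4,0,0,0,1]]]}'
python3 to.py .643,-.295,.25
```

```text
clock: 20.65
tcp_pos: [0.4652, 0.2908, 0.0909]
tool_rot: [0.0, 0.132, 0.991, 0.0]
ft_force: [-4.0, -1.8, 10.4]
grip_width: 0.0268
grasp_force: 50.8
clock: 22.15
tcp_pos: [0.465, 0.291, 0.2529]
tool_rot: [0.0, 0.132, 0.991, 0.0]
ft_force: [-1.3, 0.8, 0.2]
grip_width: 0.0852
grasp_force: 0.0
t 22.15 p [0.465  0.291  0.2529] rotfix [0.01 0.01 0.  ] F [-1.3  0.8  0.2] q [-0.81  0.26  0.23  1.79 -0.07  1.1   0.75]
.643,-.295,.25 [-10.84 -17.3    0.09]
```

```bash

python3 -m inch '{"increments":[[[-0.5,-0.8,0,0,0,0,1],[-1.3,-2.1,0,0,0,0,1],[-2.2,-3.5,0,0,0,0,1],[-3.1,-4.9,0,0,0,0,1],[-4,-6.4,0,0,0,0,1],[-4.9,-7.8,0,0,0,0,1],[-5.8,-9.3,0,0,0,0,1],[-6.7,-10.7,0,0,0,0,1],[-7.6,-12.1,0,0,0,0,1],[-8.5,-13.6,0,0,0,0,1],[-9.4,-15,0,0,0,0,1],[-10.2,-16.3,0,0,0,0,1]]]}'
python3 -m inch '{"increments":[[[-0.5,-0.8,0.1,0,0,0,1],[-0.6,-1,0.1,0,0,0,1],[-0.6,-1,0.1,0,0,0,1],[-0.6,-1,0.1,0,0,0,1]]]}'
python3 to.py .643,-.295,.08
```

```text
clock: 23.65
tcp_pos: [0.6321, -0.2628, 0.2506]
tool_rot: [-0.001, 0.132, 0.991, 0.0]
ft_force: [-0.1, 1.9, 0.7]
grip_width: 0.0856
grasp_force: 0.0
clock: 24.15
tcp_pos: [0.6419, -0.2935, 0.2492]
tool_rot: [-0.0, 0.131, 0.991, 0.0]
ft_force: [0.5, 1.0, 0.4]
grip_width: 0.0855
grasp_force: 0.0
t 24.15 p [ 0.6419 -0.2935  0.2492] rotfix [ 0.01 -0.    0.01] F [0.5 1.  0.4] q [ 0.09  0.59  0.47  1.38 -0.27  1.24  1.88]
.643,-.295,.08 [-0.05 -0.04  5.64]
```

```bash

python3 -m inch '{"increments":[[[0,0,0.6,0,0,0,1],[0,0,1.6,0,0,0,1],[0,0,2.6,0,0,0,1],[0,0,3.6,0,0,0,1],[0,0,4.6,0,0,0,1],[0,0,5.3,0,0,0,1],[0,0,5.6,0,0,0,1],[0,0,5.6,0,0,0,1],[0,0,5.6,0,0,0,1]]]}'
python3 to.py .643,-.295,.08
python3 - <<'E'
from bench import get_image
import cv2
cv2.imwrite("pics/w6.png",get_image("wrist")[:,:,::-1])
E
```

```text
clock: 25.28
tcp_pos: [0.6423, -0.2951, 0.0824]
tool_rot: [0.001, 0.132, 0.991, -0.0]
ft_force: [-0.3, 0.7, 0.5]
grip_width: 0.0857
grasp_force: 0.0
t 25.27 p [ 0.6423 -0.2951  0.0824] rotfix [-0.    0.01 -0.  ] F [-0.3  0.7  0.5] q [ 0.12  0.75  0.41  1.51 -0.34  0.96  1.93]
.643,-.295,.08 [-0.02  0.01  0.08]
```

View pics/w6.png

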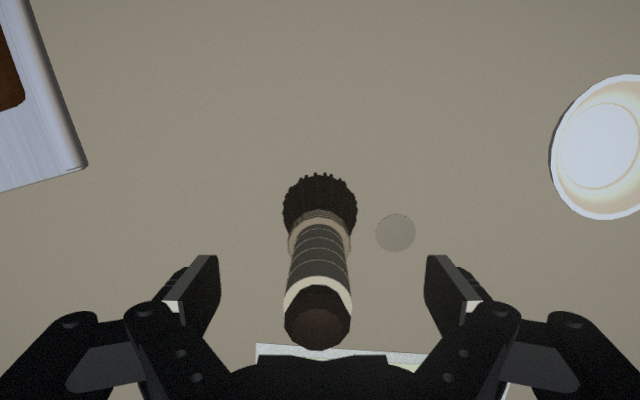

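The third brush is centred at column 319. Grip, lift and carry toward the third dish.

```bash

python3 -m inch '{"increments":[[[0,0,0,0,0,0,0.6],[0,0,0,0,0,0,0.4],[0,0,0,0,0,0,0],[0,0,0,0,0,0,0],[0,0,0,0,0,0,0],[0,0,0,0,0,0,0],[0,0,0,0,0,0,0]]]}' 40
python3 to.py
python3 -m inch '{"increments":[[[0,0,-0.3,0,0,0,0],[0,0,-1,0,0,0,0],[0,0,-2,0,0,0,0],[0,0,-3,0,0,0,0],[0,0,-4,0,0,0,0],[0,0,-5,0,0,0,0],[0,0,-5.6,0,0,0,0],[0,0,-5.8,0,0,0,0],[0,0,-5.8,0,0,0,0]]]}' 40
python3 to.py .645,.105,.255
```

```text
clock: 26.2
tcp_pos: [0.6418, -0.2949, 0.0814]
tool_rot: [0.0, 0.132, 0.991, -0.0]
ft_force: [-0.4, 0.3, 1.0]
grip_width: 0.023
grasp_force: 39.5
t 26.2 p [ 0.6418 -0.2949  0.0814] rotfix [-0.  0.  0.] F [-0.4  0.3  1. ] q [ 0.12  0.75  0.41  1.51 -0.34  0.96  1.93]
clock: 27.32
tcp_pos: [0.6416, -0.2948, 0.255]
tool_rot: [-0.0, 0.132, 0.991, 0.0]
ft_force: [-0.6, -0.2, -2.1]
grip_width: 0.0231
grasp_force: 39.4
t 27.32 p [ 0.6416 -0.2948  0.255 ] rotfix [ 0. -0. -0.] F [-0.6 -0.2 -2.1] q [ 0.09  0.59  0.47  1.37 -0.27  1.25  1.88]
.645,.105,.255 [ 3.38 12.89  0.  ]
```

```bash

python3 -m inch '{"increments":[[[0.1,0.4,0,0,0,0,0],[0.4,1.4,0,0,0,0,0],[0.7,2.8,0,0,0,0,0],[1.1,4.2,0,0,0,0,0],[1.5,5.7,0,0,0,0,0],[1.9,7.1,0,0,0,0,0],[2.3,8.6,0,0,0,0,0],[2.6,10,0,0,0,0,0],[3,11.3,0,0,0,0,0],[3.3,12.4,0,0,0,0,0],[3.4,12.9,0,0,0,0,0],[3.4,12.9,0,0,0,0,0]]]}'
python3 -m inch '{"increments":[[[0,0,0,0,0,0,0],[0,0,0.6,0,0,0,0],[0,0,1.6,0,0,0,0],[0,0,2.6,0,0,0,0],[0,0,3.6,0,0,0,0],[0,0,4.4,0,0,0,0],[0,0,5,0,0,0,0],[0,0,5.3,0,0,0,0],[0,0,5.45,0,0,0,0],[0,0,5.5,0,0,0,0],[0,0,5.5,0,0,0,0]]]}'
python3 to.py .645,.105,.0864
python3 - <<'E'
from bench import get_image
import cv2
cv2.imwrite("pics/w7.png",get_image("wrist")[:,:,::-1])
E
```

```text
clock: 28.82
tcp_pos: [0.6443, 0.1062, 0.2548]
tool_rot: [-0.0, 0.131, 0.991, -0.0]
ft_force: [-0.6, -0.7, -1.7]
grip_width: 0.023
grasp_force: 39.4
clock: 30.2
tcp_pos: [0.6449, 0.1054, 0.0908]
tool_rot: [0.0, 0.132, 0.991, 0.0]
ft_force: [0.1, -0.0, -1.1]
grip_width: 0.023
grasp_force: 39.4
t 30.2 p [0.6449 0.1054 0.0908] rotfix [0.   0.01 0.  ] F [ 0.1 -0.  -1.1] q [-0.46  0.64  0.35  1.65 -0.27  0.89  1.3 ]
.645,.105,.0864 [-0.01 -0.01  0.15]
```

View pics/w7.png

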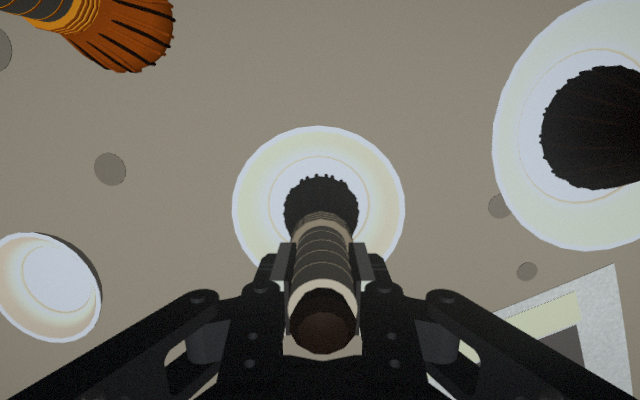

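The third brush is centred over its dish (columns 321 and 319), and the largest brush stands in its own dish at right. Setting it down.

```bash

python3 -m inch '{"increments":[[[0,0,0.04,0,0,0,0],[0,0,0.08,0,0,0,0],[0,0,0.11,0,0,0,0],[0,0,0.14,0,0,0,0],[0,0,0.16,0,0,0,0],[0,0,0.16,0,0,0,0]]]}'
python3 -m inch '{"increments":[[[0,0,0,0,0,0,0.4],[0,0,0,0,0,0,0.6],[0,0,0,0,0,0,1],[0,0,0,0,0,0,1],[0,0,0,0,0,0,1],[0,0,-0.4,0,0,0,1],[0,0,-1.4,0,0,0,1],[0,0,-2.6,0,0,0,1],[0,0,-3.8,0,0,0,1],[0,0,-5,0,0,0,1],[0,0,-5.4,0,0,0,1],[0,0,-5.4,0,0,0,1]]]}'
python3 to.py .457,.105,.25
```

```text
clock: 31.0
tcp_pos: [0.645, 0.1052, 0.0863]
tool_rot: [0.0, 0.132, 0.991, 0.0]
ft_force: [-2.9, -0.5, 9.2]
grip_width: 0.023
grasp_force: 40.6
clock: 32.5
tcp_pos: [0.6448, 0.1054, 0.2483]
tool_rot: [0.001, 0.132, 0.991, 0.0]
ft_force: [-0.9, -0.4, -0.7]
grip_width: 0.0853
grasp_force: 0.0
t 32.5 p [0.6448 0.1054 0.2483] rotfix [0.01 0.01 0.  ] F [-0.9 -0.4 -0.7] q [-0.49  0.48  0.4   1.53 -0.2   1.17  1.25]
.457,.105,.25 [ 6.04 -1.65 -0.07]
```

```bash

python3 -m inch '{"increments":[[[0.6,-0.2,0,0,0,0,0.75],[1.8,-0.5,0,0,0,0,0.75],[3.3,-0.9,0,0,0,0,0.75],[4.7,-1.3,0,0,0,0,0.75],[5.7,-1.6,0,0,0,0,0.75],[6.04,-1.65,0,0,0,0,0.75],[6.04,-1.65,0,0,0,0,0.75],[6.04,-1.65,0,0,0,0,0.75]]]}'
python3 -m inch '{"increments":[[[0,0,0.6,0,0,0,0.75],[0,0,1.6,0,0,0,0.75],[0,0,2.6,0,0,0,0.75],[0,0,3.6,0,0,0,0.75],[0,0,4.6,0,0,0,0.75],[0,0,5.3,0,0,0,0.75],[0,0,5.6,0,0,0,0.75],[0,0,5.7,0,0,0,0.75],[0,0,5.7,0,0,0,0.75],[0,0,5.7,0,0,0,0.75]]]}'
python3 to.py .457,.105,.075
python3 - <<'E'
from bench import get_image
import cv2
cv2.imwrite("pics/w8.png",get_image("wrist")[:,:,::-1])
E
```

```text
clock: 33.5
tcp_pos: [0.4575, 0.1049, 0.2472]
tool_rot: [-0.0, 0.132, 0.991, -0.0]
ft_force: [0.2, 0.0, 0.3]
grip_width: 0.064
grasp_force: 0.0
clock: 34.75
tcp_pos: [0.4572, 0.1051, 0.0771]
tool_rot: [0.0, 0.132, 0.991, 0.0]
ft_force: [0.2, 0.5, -0.2]
grip_width: 0.0642
grasp_force: 0.0
t 34.75 p [0.4572 0.1051 0.0771] rotfix [0.01 0.01 0.  ] F [ 0.2  0.5 -0.2] q [-0.59  0.39  0.35  2.13 -0.21  0.66  1.21]
.457,.105,.075 [ 0.01 -0.01  0.07]
```

View pics/w8.png

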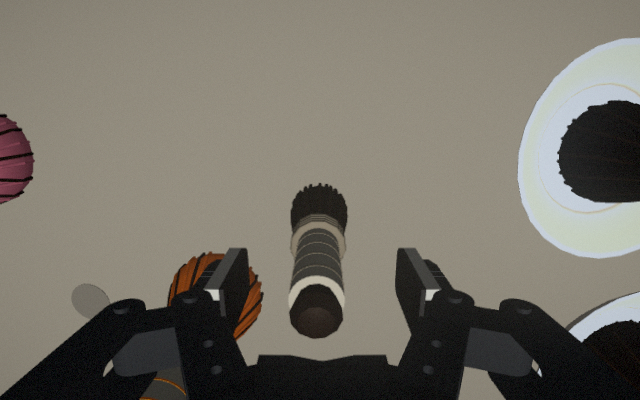

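The smallest brush is centred at column 319. Orange is beside the left finger but untouched (no force). Grip and lift.

```bash

python3 -m inch '{"increments":[[[0,0,0,0,0,0,0.5],[0,0,0,0,0,0,0.3],[0,0,0,0,0,0,0],[0,0,0,0,0,0,0],[0,0,0,0,0,0,0],[0,0,0,0,0,0,0],[0,0,0,0,0,0,0]]]}' 35
python3 to.py
python3 -m inch '{"increments":[[[0,0,-0.3,0,0,0,0],[0,0,-1,0,0,0,0],[0,0,-2,0,0,0,0],[0,0,-3,0,0,0,0],[0,0,-4,0,0,0,0],[0,0,-5,0,0,0,0],[0,0,-5.6,0,0,0,0],[0,0,-6,0,0,0,0],[0,0,-6,0,0,0,0]]]}' 35
python3 to.py .649,-.105,.256
```

```text
clock: 35.67
tcp_pos: [0.4569, 0.105, 0.0766]
tool_rot: [0.0, 0.132, 0.991, 0.0]
ft_force: [0.6, 0.5, 2.9]
grip_width: 0.0189
grasp_force: 35.0
t 35.67 p [0.4569 0.105  0.0766] rotfix [0. 0. 0.] F [0.6 0.5 2.9] q [-0.59  0.39  0.35  2.13 -0.21  0.66  1.21]
clock: 36.8
tcp_pos: [0.4569, 0.105, 0.257]
tool_rot: [0.0, 0.132, 0.991, 0.0]
ft_force: [0.1, 0.3, -1.2]
grip_width: 0.0191
grasp_force: 34.9
t 36.8 p [0.4569 0.105  0.257 ] rotfix [ 0.01  0.01 -0.  ] F [ 0.1  0.3 -1.2] q [-0.68  0.11  0.42  1.97 -0.05  1.07  1.07]
.649,-.105,.256 [-8.01 -5.08  0.04]
```

```bash

python3 -m inch '{"increments":[[[-0.4,-0.2,0,0,0,0,0],[-1.2,-0.7,0,0,0,0,0],[-2.3,-1.4,0,0,0,0,0],[-3.5,-2.2,0,0,0,0,0],[-4.7,-3,0,0,0,0,0],[-5.9,-3.8,0,0,0,0,0],[-7,-4.5,0,0,0,0,0],[-7.7,-4.9,0,0,0,0,0],[-8,-5.1,0,0,0,0,0],[-8,-5.1,0,0,0,0,0]]]}'
python3 -m inch '{"increments":[[[0,0,0,0,0,0,0],[0,0,0.6,0,0,0,0],[0,0,1.6,0,0,0,0],[0,0,2.6,0,0,0,0],[0,0,3.6,0,0,0,0],[0,0,4.6,0,0,0,0],[0,0,5.2,0,0,0,0],[0,0,5.5,0,0,0,0],[0,0,5.65,0,0,0,0],[0,0,5.7,0,0,0,0],[0,0,5.7,0,0,0,0]]]}'
python3 to.py .649,-.105,.0816
python3 - <<'E'
from bench import get_image
import cv2
cv2.imwrite("pics/w9.png",get_image("wrist")[:,:,::-1])
E
```

```text
clock: 38.05
tcp_pos: [0.6482, -0.1061, 0.2557]
tool_rot: [-0.001, 0.132, 0.991, -0.0]
ft_force: [-1.5, 0.4, -0.3]
grip_width: 0.0191
grasp_force: 34.8
clock: 39.42
tcp_pos: [0.6487, -0.1055, 0.0861]
tool_rot: [0.0, 0.132, 0.991, -0.0]
ft_force: [-0.4, 0.8, -0.8]
grip_width: 0.0191
grasp_force: 34.9
t 39.42 p [ 0.6487 -0.1055  0.0861] rotfix [0.   0.01 0.  ] F [-0.4  0.8 -0.8] q [-0.2   0.67  0.45  1.65 -0.35  0.9   1.69]
.649,-.105,.0816 [-0.01  0.02  0.15]
```

View pics/w9.png

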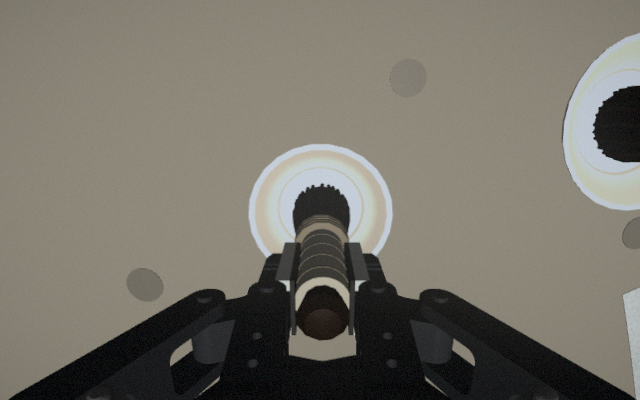

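The smallest brush is centred in its dish (column 321 for both). I'll set it down, retreat clear of the scene and check all four (that view will be picture 14 at most).

```bash

python3 -m inch '{"increments":[[[0,0,0.04,0,0,0,0],[0,0,0.08,0,0,0,0],[0,0,0.11,0,0,0,0],[0,0,0.14,0,0,0,0],[0,0,0.16,0,0,0,0],[0,0,0.16,0,0,0,0]]]}'
python3 -m inch '{"increments":[[[0,0,0,0,0,0,0.35],[0,0,0,0,0,0,0.5],[0,0,0,0,0,0,0.8],[0,0,0,0,0,0,0.8],[0,0,0,0,0,0,0.8],[0,0,-0.4,0,0,0,0.8],[0,0,-1.4,0,0,0,0.8],[0,0,-2.6,0,0,0,0.8],[0,0,-3.8,0,0,0,0.8],[0,0,-5,0,0,0,0.8],[0,0,-6,0,0,0,0.8],[0,0,-6,0,0,0,0.8]]]}'
python3 to.py .5,-.4,.27
```

```text
clock: 40.22
tcp_pos: [0.6489, -0.1057, 0.0816]
tool_rot: [0.001, 0.132, 0.991, 0.0]
ft_force: [-2.6, 0.2, 10.5]
grip_width: 0.0192
grasp_force: 36.1
clock: 41.72
tcp_pos: [0.6492, -0.1059, 0.264]
tool_rot: [0.002, 0.132, 0.991, 0.0]
ft_force: [-0.5, -0.2, -0.5]
grip_width: 0.0678
grasp_force: 0.0
t 41.73 p [ 0.6492 -0.1059  0.264 ] rotfix [ 0.01  0.04 -0.  ] F [-0.5 -0.2 -0.5] q [-0.25  0.49  0.52  1.51 -0.25  1.21  1.62]
.5,-.4,.27 [  2.23 -10.76  -0.22]
```

```bash

python3 -m inch '{"increments":[[[0.2,-0.8,0,0,0,0,0.8],[0.4,-2,0,0,0,0,0.8],[0.7,-3.5,0,0,0,0,0.8],[1,-5,0,0,0,0,0.8],[1.4,-6.5,0,0,0,0,0.8],[1.7,-8,0,0,0,0,0.8],[2,-9.5,0,0,0,0,0.8],[2.2,-10.7,0,0,0,0,0.8],[2.2,-10.7,0,0,0,0,0.8],[2.2,-10.7,0,0,0,0,0.8]]]}'
python3 - <<'E'
from bench import get_image
import cv2,numpy as np
a=cv2.resize(get_image("top")[140:270,150:480,::-1],None,fx=2.2,fy=2.2,interpolation=cv2.INTER_CUBIC)
b=cv2.resize(get_image("scene")[90:350,170:500,::-1],(726,300),interpolation=cv2.INTER_CUBIC)
cv2.imwrite("pics/end.png",np.vstack([a,b]))
E
```

```text
clock: 42.98
tcp_pos: [0.5003, -0.3979, 0.2604]
tool_rot: [-0.0, 0.132, 0.991, 0.0]
ft_force: [0.7, -0.5, 0.3]
grip_width: 0.0683
grasp_force: 0.0
```

View pics/end.png

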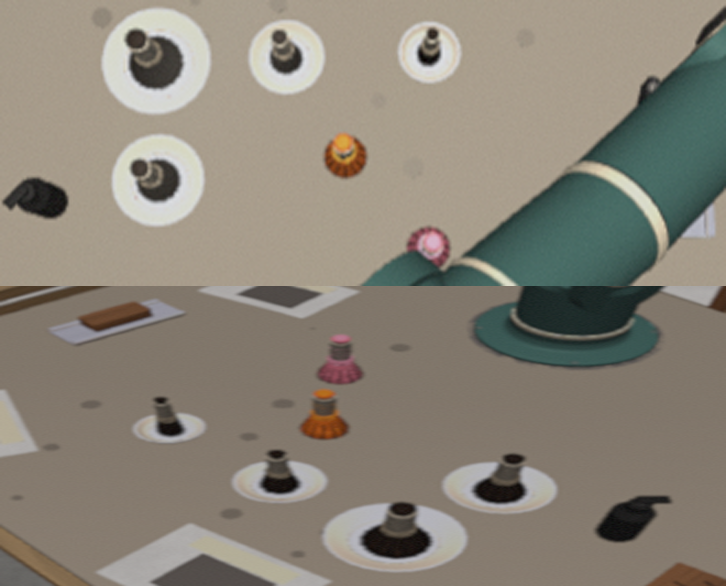

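All four brushes stand upright and centred in their dishes, at (156,61), (158,180), (287,56) and (430,52) in the upper picture. Bottle, pad and look-alikes are undisturbed.

```bash
python3 -c "
from bench import arm; print(arm.sign_off())"
```

```text
the job is handed in; nothing more can be done
None
```

I stood all four brushes upright in the middle of their matching dishes, set each down gently, disturbed nothing else, and handed the job in at about 43 s of robot time.

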